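# Pack the castor set and close the box

## Task

Pack the blue-wheeled castor set for shipping: put each of the two braked swivel castors lengthwise into a long pocket of the grey box and each of the two fixed castors into a short pocket, all flat on their mounting plates with the wheel up, then set the lid on so that it sits fully down on the rim all round. Leave the dark-grey-wheeled castors where they are.

Things in the scene. Friction and masses are not known exactly. Their poses are not given: they have to be found in the camera images.
- swivel_a: Swivel castor with blue wheel and red brake pedal, rigid (swivel locked), lying plate down, wheel up. 102 (x) x 60 (y) x 70 mm high, 0.2 kg. Origin: on the underside level, straight below the axle. y along axle, z up. 60 x 60 x 3 mm plate from x -52 to +8 mm, pedal 28 mm wide out to x +50 mm. Wheel 50 mm across. Grip: flat fork cheeks at the axle, 30 mm apart in y, 24 mm long in x, 25 to 57 mm up.
- swivel_b: The other braked swivel castor with blue wheel and red pedal; same shape, origin and axes as swivel_a.
- fixed_a: Fixed (straight-running) castor with blue wheel, no pedal, lying plate down, wheel up. 60 x 60 x 70 mm high, 0.16 kg. Origin: centre of the 60 x 60 x 3 mm plate's underside, straight below the axle. y along axle, z up; either way round is the same. Wheel 50 mm across. Grip: flat fork cheeks at the axle, 30 mm apart in y, 24 mm long in x, 25 to 57 mm up.
- fixed_b: The other fixed castor with blue wheel; same shape, origin and axes as fixed_a.
- odd_swivel: Braked swivel castor of another set: dark grey wheel, red pedal; otherwise same shape and axes as swivel_a. Does not belong in the box.
- odd_fixed: Fixed castor of another set: dark grey wheel; otherwise same shape and axes as fixed_a. Does not belong in the box.
- tub: Open grey box, fast on the bench, 221 (x) x 196 (y) x 82 mm high, walls and floor 4 mm. Origin: centre of underside, z up. Cardboard partitions: cross wall at x +21 mm, 60 mm high; rib along x at y 0, 16 mm high. Long pockets 126 x 92 mm, centres x -43.5, y +-48 mm (swivel castor's x along box's x, pedal either way); short pockets 84 x 92 mm, centres x +64.5, y +-48 mm.
- lid: Loose grey lid, right way up, 243 (x) x 218 (y) mm, flared skirt, 0.3 kg. Origin: centre, at the skirt's lower edge; z up. Sheet 16 to 20 mm above origin. Black bar handle along x, 100 mm long, 16 mm wide, bar 38 to 56 mm above origin. Fits either way round, handle along the box's low rib. Seated on the rim its origin is 66 mm above the box's origin; about 4 mm play, the flare guides it in.

How it is judged:
On the way:
1. all four blue-wheeled castors are flat in pockets of their kind (z of swivel_a in the frame of tub between 0 and 0.009 m and angle between each of swivel_a, swivel_b, fixed_a, fixed_b's own z axis and vertical below 0.09 rad and angle between the x axis of each of swivel_a, swivel_b and the x axis of tub, either way round below 0.35 rad and z of swivel_b in the frame of tub between 0 and 0.009 m and ((x of swivel_a in the frame of tub between -0.0585 and -0.0285 m and y of swivel_a in the frame of tub between 0.028 and 0.068 m and x of swivel_b in the frame of tub between -0.0585 and -0.0285 m and y of swivel_b in the frame of tub between -0.068 and -0.028 m) or (x of swivel_a in the frame of tub between -0.0585 and -0.0285 m and y of swivel_a in the frame of tub between -0.068 and -0.028 m and x of swivel_b in the frame of tub between -0.0585 and -0.0285 m and y of swivel_b in the frame of tub between 0.028 and 0.068 m)) and z of fixed_a in the frame of tub between 0 and 0.009 m and z of fixed_b in the frame of tub between 0 and 0.009 m and ((x of fixed_a in the frame of tub between 0.0495 and 0.0795 m and y of fixed_a in the frame of tub between 0.028 and 0.068 m and x of fixed_b in the frame of tub between 0.0495 and 0.0795 m and y of fixed_b in the frame of tub between -0.068 and -0.028 m) or (x of fixed_a in the frame of tub between 0.0495 and 0.0795 m and y of fixed_a in the frame of tub between -0.068 and -0.028 m and x of fixed_b in the frame of tub between 0.0495 and 0.0795 m and y of fixed_b in the frame of tub between 0.028 and 0.068 m))), for 0.2 s.
At the end, for the whole second after the job is handed in: Blue swivel castors one in each long pocket (lengthwise within 20 deg), blue fixed ones one in each short pocket, flat on the floor within 5 deg, 15 mm (x) and 20 mm (y) of pocket centres; lid seated level within 4 mm of full depth; grey-wheeled castors moved under 20 mm; all at rest (all of step 1 and z of lid in the frame of tub between 0.062 and 0.07 m and horizontal distance between lid and tub below 0.012 m and angle between lid's own z axis and vertical below 0.04 rad and angle between the x axis of lid and the x axis of tub, either way round below 0.1 rad and distance of each of odd_swivel, odd_fixed from where it was at the start of the episode below 0.02 m and linear speed of each of swivel_a, swivel_b, fixed_a, fixed_b, lid below 0.02 m/s); the robot touches nothing.
It fails at once if a grey-wheeled castor is moved by more than 20 mm (distance of any of odd_swivel, odd_fixed from where it was at the start of the episode above 0.02 m).
It also fails if it takes over 120 s, if anything falls off the work surface, if the arm or the gripper's body presses on something with over 40 N, if the wrist force passes 120 N, or if a joint passes its speed limit or range.

## Robot

A 6-joint arm with a two-finger parallel gripper is mounted at the origin on the work surface. World frame = base frame: x ahead of the robot, y to its left, z up, the work surface at z = 0. Lengths are in m, angles in rad, forces in N, time in s.
With the tool pointing down it reaches from about 0.375 to 0.9 m from the base axis. Payload 3.1 kg.
Tool frame: the origin (TCP) lies on the centre line of the jaws, within the pads' length; the fingertips stand 19 mm ahead of it and the grasp point (between the pads) is the TCP; z points along the fingers, y is the line along which they close (so a half turn about z gives the same grasp; the last joint's range is limited). The gripper opens to 87 mm and grips with 3 to 60 N. Pads are 19 mm wide; open, the fingers measure 117 mm over their backs; the gripper's body (75 mm by 190 mm) begins 51 mm behind the grasp point.
Start: joints at [0.944, 0.527, 1.433, -0, 1.181, -0.178], TCP at [0.271, 0.563, 0.242] pointing down, gripper open.
Joint ranges: [-3.08, 3.08], [-0.75, 2.2], [0.22, 2.44], [-1.43, 4.57], [0, 2.65], [-2.85, 2.85]. Speed limits (rad/s): [2.79, 2.79, 3.14, 3.14, 3.14, 3.14].

## Interface

Orientations are given as a unit quaternion [x, y, z, w].
In Python, from workcell import bot, imaging, job, spotter gives the robot as it stands.
- The arm moves only by the tool carry_out, never from a script. Its argument "steps" is one flat list of numbers, 7 for each row, row after row: the shift along the tool's x, y, z normalised to -1 to 1, where 1 is 0.025 m, then the turn, a rotation vector about the tool's x, y, z normalised to -1 to 1, where 1 is 0.08 rad, then the opening, from -1 (shut) to 1 (fully open). A call has exactly 5 rows; each row shifts and turns the commanded pose from where the row before left it, along the tool's axes as they then stand; what a row does not reach is not made up. A row lasts 1/8 s, in which the tool goes at most 62.5 mm and 10.7 degrees, less where a joint would pass 70% of its speed; a pose out of reach is approached as far as the arm can. A call with a number of a shift or a turn outside -1 to 1 is refused whole. A call with a gripper value outside its range is refused whole. The fingers move at their own pace and stop on an object; "newtons" is the grip in N (left out, the last holds). Time passes only in rows, so rows that do not move let the fingers close, or fill a call up. It gives the time, the measured TCP pose, the force, the opening and the grip force at its end, in the units of the state.
- bot.get_state(): the state, without advancing time (a new reading comes with each control period).
- imaging.read_camera(name): name is "side" or "top" or "wrist"; returns a dict with "pixels" (384x512x3 uint8, red, green, blue), "z_map" (384x512 float32, m along the optical axis (not along the pixel's ray), 0 where there is no reading), "fx", "fy", "cx", "cy" (pixels), "dist" ([k1, k2, p1, p2, k3] as OpenCV has them; the pictures are not rectified), "pose" (4x4, takes a point from camera to world coordinates); the wrist camera has in their place "tool_from_camera" (4x4, takes a point from camera to tool coordinates, whose origin is the TCP and whose axes are the flange's). Camera axes: x right, y down, z forward; pixel columns grow to the right and rows downward; lengths in m; the calibration is good to about 2 mm. A picture is of the moment at which its call begins: read the wrist's pose just before it.
- job.job_done(): hands the job in; it is judged then, once.
Trained networks look in the newest picture that a camera, given by its name, has taken for a name from the list of things; names that differ only in an ending like _2 or _b are one class to them, and where a whole thing is asked for, a point or a joint stands for the part that bears it (a point fixed in the world has none). Each returns a list of dicts, best first, with "confidence" (0 to 1); they miss things now and then, are a little off and sometimes report something else, mostly with a low value. They report only what shows in the picture. A call takes as long as a camera call.
- spotter.recognise(target, camera): "location" ([x, y, z] in m, in world coordinates, good to about 4 mm: the middle of the surface that is visible of it).
- spotter.masks_of(target, camera): "region" (384x512 bool, what is visible of it).
- spotter.place_of(target, camera): "location" ([x, y, z] in m, in world coordinates, good to about 4 mm: a listed point, or the origin of a listed thing).
The state is a dict: "time": time; "joint_positions": joint angles; "joint_vel": joint speeds; "joint_torque": joint torques, N m; "ee_pos": TCP position; "orientation": TCP orientation; "ft_force": force on the tool from outside, world axes, zero at the start; "torque": the same for the moment, N m; "opening": finger opening in m; "grip_force": force on a finger pad.
Only numpy, scipy, OpenCV 4.12 (cv2) and the standard library are available. Lean on these libraries where they do the work, as an engineer would, in place of code of your own. Each camera call takes 0.05 s, during which the arm holds its last target. There are 200 camera calls.

## Working session

There is one attempt and no reset: what is moved stays moved. The work goes in short steps, Python scripts to look and compute and a tool call to move; the robot and the scene stay as the last step left them, time stands still between calls to the robot, and variables do not carry over. Pictures are saved under pics/ and viewed, at most 14 in all, crops included, and the job is handed in when it is done.

Besides the shell and the picture viewer there is one more tool, called after "Request:" by a JSON object that holds its "method" and its "body", one argument or row to a line. carry_out: Moves the arm, as the interface text tells. Scaled input: -1 to 1 covers 0.025 m each way for a shift and 0.08 rad each way for a turn. Its arguments: {"type":"object","properties":{"steps":{"type":"array"},"newtons":{"type":"number"}},"required":["steps"]}

```bash
ls; mkdir -p pics; python3 - <<'E'
from workcell import bot, imaging, job, spotter
import cv2,numpy as np
s=bot.get_state();print(s)
for c in("top","side"):
    d=imaging.read_camera(c)
    cv2.imwrite(f"pics/{c}0.png",d["pixels"][:,:,::-1])
    print(c,d["fx"],d["cx"],d["cy"],d["dist"],np.round(d["pose"],3).tolist())
    for n in("swivel_a","fixed_a","odd_swivel","odd_fixed","tub","lid"):
        print(n,[(np.round(r["location"],3).tolist(),round(r["confidence"],2)) for r in spotter.place_of(n,c)])
E
```

```text
pics
{'time': 0.0, 'joint_positions': array([ 9.43479282e-01,  5.28468052e-01,  1.43392065e+00, -3.02311252e-05,
        1.18136129e+00, -1.78519967e-01]), 'joint_vel': array([ 0.00115451, -0.00032414,  0.00084088,  0.00054108, -0.00088104,
        0.00013979]), 'joint_torque': array([ 4.55192840e-04, -4.40038705e+01, -1.76589847e+01,  6.33199629e-02,
        5.81745955e-02, -1.44548021e-04]), 'ee_pos': array([0.27075402, 0.56253845, 0.24056458]), 'orientation': array([ 2.22514282e-01,  9.74928834e-01, -9.97772659e-04, -4.10093983e-04]), 'ft_force': array([-0.38839638,  0.17540541,  1.00163514]), 'torque': array([-0.00332983, -0.00626091,  0.01156643]), 'grip_force': 0.0, 'opening': 0.08710920147616182}
top 437.75752890325447 254.45087318939724 189.58675727821617 [-0.09514562  0.          0.          0.          0.        ] [[0.019, -0.983, 0.185, 0.377], [-1.0, -0.016, 0.017, -0.008], [-0.014, -0.185, -0.983, 1.128], [0.0, 0.0, 0.0, 1.0]]
swivel_a [([0.568, 0.083, -0.004], 0.65), ([0.436, 0.089, 0.001], 0.58)]
fixed_a [([0.705, -0.074, -0.001], 0.75), ([0.706, 0.098, -0.002], 0.73)]
odd_swivel [([0.569, -0.093, -0.005], 0.68)]
odd_fixed [([0.434, -0.089, -0.002], 0.9)]
tub [([0.499, -0.331, 0.002], 0.76)]
lid [([0.523, 0.311, 0.001], 0.8), ([0.568, -0.094, -0.002], 0.57), ([0.431, -0.088, -0.002], 0.18)]
side 473.5504442856898 256.6168845675527 190.99628902227687 [-0.02963226  0.          0.          0.          0.        ] [[0.797, -0.337, 0.502, 0.05], [-0.604, -0.474, 0.641, -0.655], [0.022, -0.814, -0.581, 0.639], [0.0, 0.0, 0.0, 1.0]]
swivel_a [([0.435, 0.089, 0.004], 0.77), ([0.564, 0.084, 0.002], 0.59)]
fixed_a [([0.702, 0.099, 0.002], 0.77), ([0.703, -0.073, 0.003], 0.73)]
odd_swivel [([0.569, -0.096, 0.002], 0.61)]
odd_fixed [([0.435, -0.088, -0.001], 0.69)]
tub [([0.499, -0.325, 0.003], 0.78)]
lid [([0.523, 0.313, 0.0], 0.65)]
```

View pics/top0.png

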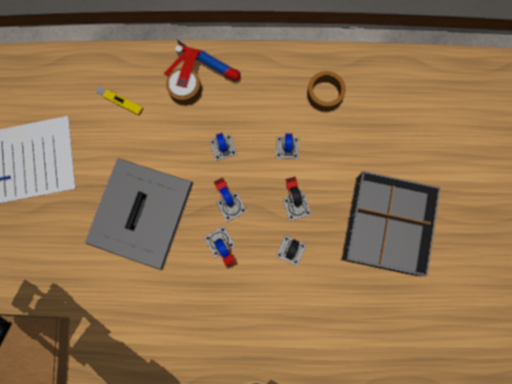

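View pics/side0.png

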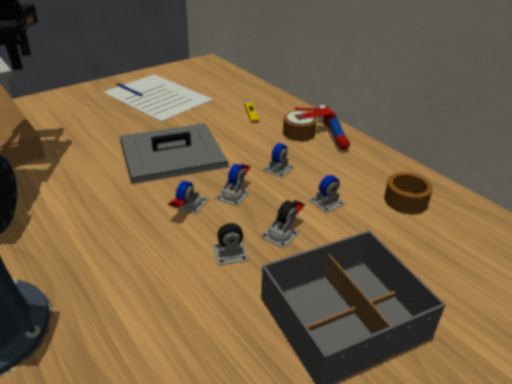

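The top view matches the networks: blue fixed castors at (222,147) and (288,147), blue swivels at (228,200) and (222,248), the grey-wheeled pair at (296,197) and (292,249), the lid at (138,213) and the tub at (390,223). The tub's short pockets are on the far (+x) side. Next I need the yaws.

```bash
cat > h.py <<'E'
from workcell import bot, imaging, job, spotter
import cv2,numpy as np
from scipy.spatial.transform import Rotation as R
def cloud(c):
    s=bot.get_state(); d=imaging.read_camera(c)
    v,u=np.indices(d["z_map"].shape); K=np.array([[d["fx"],0,d["cx"]],[0,d["fy"],d["cy"]],[0,0,1]])
    n=cv2.undistortPoints(np.stack([u,v],-1).reshape(-1,1,2).astype(float),K,np.array(d["dist"]))[:,0]
    z=d["z_map"].ravel(); P=np.c_[n*z[:,None],z]
    if c=="wrist":
        T=np.eye(4);T[:3,:3]=R.from_quat(s["orientation"]).as_matrix();T[:3,3]=s["ee_pos"];T=T@d["tool_from_camera"]
    else: T=d["pose"]
    P=P@T[:3,:3].T+T[:3,3]; m=z>0
    return P[m],d["pixels"].reshape(-1,3)[m].astype(int),d
def near(P,C,xy,r): 
    m=np.hypot(*(P[:,:2]-xy).T)<r; return P[m],C[m]
def castor(P,C,xy):
    p,c=near(P,C,xy,.06)
    blue=(c[:,2]>c[:,0]+40)&(c[:,2]>c[:,1]+30)&(p[:,2]>.02); red=(c[:,0]>c[:,1]+70)&(c[:,0]>c[:,2]+70)&(p[:,2]>.015)
    q=p[blue][:,:2]; m=q.mean(0); a=np.linalg.svd(q-m)[2][0]
    if red.sum()>5:
        rr=p[red][:,:2].mean(0)
        if a@(rr-m)<0:a=-a
    elif a[0]<0:a=-a
    return len(q),np.round(m,4),round(float(np.degrees(np.arctan2(a[1],a[0]))),1),int(red.sum()),round(float(p[blue][:,2].max()),3)
def rect(p):
    (c,s,a)=cv2.minAreaRect(p[:,:2].astype(np.float32)*1000);return np.round(c,1),np.round(s,1),round(a,1)
def go(x,y,z,yaw):
    """units to target: shift in current tool axes, turn about z; yaw=deg of tool y"""
    s=bot.get_state();M=R.from_quat(s["orientation"]).as_matrix()
    sh=M.T@(np.array([x,y,z])-s["ee_pos"])/.025
    Y=np.radians(yaw); T=np.array([[np.sin(Y),np.cos(Y),0],[-np.cos(Y),np.sin(Y),0],[0,0,-1]]).T
    T=np.c_[[np.sin(Y),-np.cos(Y),0],[np.cos(Y),np.sin(Y),0],[0,0,-1]]
    rv=R.from_matrix(M.T@T).as_rotvec()/.08
    print("shift",np.round(sh,2),"shift in final axes",np.round(T.T@M@sh,2),"turn",np.round(rv,2))
E
python3 - <<'E'
from h import *
P,C,d=cloud("top")
for xy in[(.568,.083),(.436,.089),(.705,-.074),(.706,.098)]: print(castor(P,C,xy))
p,c=near(P,C,(.499,-.328),.18); print("rim",rect(p[(p[:,2]>.074)&(p[:,2]<.095)]), "cross", rect(p[(p[:,2]>.05)&(p[:,2]<.064)&(np.hypot(*(p[:,:2]-[.5,-.328]).T)<.08)]))
p,c=near(P,C,(.523,.311),.18); print("lid",rect(p[(p[:,2]>.01)&(p[:,2]<.03)])); q=p[p[:,2]>.04];print("bar",rect(q),len(q),q[:,2].max())
go(.436,.089,.15,90)
E
```

```text
(131, array([0.559 , 0.0796]), 28.5, 75, 0.073)
(143, array([0.4326, 0.0883]), -147.5, 90, 0.071)
(131, array([ 0.699 , -0.0726]), -0.7, 0, 0.073)
(129, array([0.6968, 0.0966]), 18.1, 0, 0.073)
rim (array([ 498.9, -328.5]), array([198.6, 223.2]), 78.7) cross (array([ 519. , -331.6]), array([154.9,   4.5]), 78.1)
lid (array([523.1, 312.5]), array([215.6, 238.7]), 73.4)
bar (array([521.8, 311.9]), array([ 17.9, 100.2]), 72.8) 304 0.06086274740878905Traceback (most recent call last):
  File "<stdin>", line 6, in <module>
  File "h.py", line 33, in go
    rv=R.from_matrix(M.T@T).as_rotvec()/.08
       ~~~~~~~~~~~~~^^^^^^^
  File "scipy/spatial/transform/_rotation.pyx", line 1143, in scipy.spatial.transform._rotation.Rotation.from_matrix
ValueError: Non-positive determinant (left-handed or null coordinate frame) in rotation matrix 0: [[-9.00982932e-01  4.33854533e-01 -1.77103679e-05]
 [ 4.33854533e-01  9.00982931e-01 -3.74628652e-05]
 [ 2.96694696e-07  4.14371255e-05  9.99999999e-01]].
```

```bash
sed -i '/T=np.array(\[\[np.sin/d; s/T=np.c_\[\[np.sin(Y),-np.cos(Y),0\]/T=np.c_[[-np.sin(Y),np.cos(Y),0]/' h.py; python3 - <<'E'
from h import *
go(.435,.089,.19,122.5)
E
```

```text
Traceback (most recent call last):
  File "h.py", line 31, in go
    T=np.c_[[-np.sin(Y),np.cos(Y),0],[np.cos(Y),np.sin(Y),0],[0,0,-1]]
                     ^
NameError: name 'Y' is not defined. Did you mean: 'y'?
```

```bash
sed -i 's/^    T=np.c_\[\[-np/    Y=np.radians(yaw); T=np.c_[[-np/' h.py; python3 - <<'E'
from h import *
go(.435,.089,.19,122.5)
E
```

```text
shift [-14.13 -14.24   2.06] shift in final axes [  4.66 -19.52   2.06] turn [  0.    0.  -12.7]
```

Request:
{"method": "carry_out", "body": {
  "steps": [-0.94, -0.95, 0.13, 0, 0, 0, 1, -0.94, -0.95, 0.13, 0, 0, 0, 1, -0.94, -0.95, 0.13, 0, 0, 0, 1, -0.94, -0.95, 0.13, 0, 0, 0, 1, -0.94, -0.95, 0.13, 0, 0, 0, 1],
  "newtons": 25
}}

```text
time: 1.38
ee_pos: [0.3259, 0.4042, 0.2254]
orientation: [0.222, 0.975, 0.0, 0.0]
ft_force: [-0.3, -0.0, -0.3]
opening: 0.0863
grip_force: 0.0
```

Request:
{"method": "carry_out", "body": {
  "steps": [-0.94, -0.95, 0.13, 0, 0, 0, 1, -0.94, -0.95, 0.13, 0, 0, 0, 1, -0.94, -0.95, 0.13, 0, 0, 0, 1, -0.94, -0.95, 0.13, 0, 0, 0, 1, -0.94, -0.95, 0.13, 0, 0, 0, 1]
}}

```text
time: 2.0
ee_pos: [0.3804, 0.2462, 0.2092]
orientation: [0.222, 0.975, 0.0, 0.0]
ft_force: [-0.6, 0.7, -0.6]
opening: 0.0873
grip_force: 0.0
```

Request:
{"method": "carry_out", "body": {
  "steps": [-0.94, -0.95, 0.13, 0, 0, 0, 1, -0.94, -0.95, 0.13, 0, 0, 0, 1, -0.94, -0.95, 0.13, 0, 0, 0, 1, -0.94, -0.95, 0.13, 0, 0, 0, 1, -0.94, -0.95, 0.13, 0, 0, 0, 1]
}}

```text
time: 2.62
ee_pos: [0.4348, 0.0881, 0.193]
orientation: [0.223, 0.975, 0.0, 0.0]
ft_force: [-0.7, 0.2, -0.3]
opening: 0.0874
grip_force: 0.0
```

Request:
{"method": "carry_out", "body": {
  "steps": [0, 0, 0, 0, 0, -1, 1, 0, 0, 0, 0, 0, -1, 1, 0, 0, 0, 0, 0, -1, 1, 0, 0, 0, 0, 0, -1, 1, 0, 0, 0, 0, 0, -1, 1]
}}

```text
time: 3.25
ee_pos: [0.4344, 0.0892, 0.193]
orientation: [0.023, 1.0, -0.0, 0.0]
ft_force: [0.1, 0.5, 0.3]
opening: 0.0872
grip_force: 0.0
```

Request:
{"method": "carry_out", "body": {
  "steps": [0, 0, 0, 0, 0, -1, 1, 0, 0, 0, 0, 0, -1, 1, 0, 0, 0, 0, 0, -1, 1, 0, 0, 0, 0, 0, -1, 1, 0, 0, 0, 0, 0, -1, 1]
}}

```text
time: 3.88
ee_pos: [0.4344, 0.0892, 0.193]
orientation: [-0.176, 0.984, -0.0, 0.0]
ft_force: [0.9, 0.0, 0.3]
opening: 0.0867
grip_force: 0.0
```

Request:
{"method": "carry_out", "body": {
  "steps": [0, 0, 0, 0, 0, -1, 1, 0, 0, 0, 0, 0, -1, 1, 0, 0, 0, 0, 0, -0.7, 1, 0, 0, 0, 0, 0, 0, 1, 0, 0, 0, 0, 0, 0, 1]
}}

```text
time: 4.5
ee_pos: [0.4343, 0.0892, 0.1929]
orientation: [-0.279, 0.96, -0.0, 0.0]
ft_force: [0.4, 0.3, 0.1]
opening: 0.0869
grip_force: 0.0
```

Tracking is accurate, so I'll check with the wrist camera.

```bash
cat >> h.py <<'E'
def wheelfit(P,C,xy):
    p,c=near(P,C,xy,.06); red=(c[:,0]>c[:,1]+60)&(c[:,0]>c[:,2]+60)
    q=p[(p[:,2]>.04)&(p[:,2]<.085)&~red]; print("hi",len(q),rect(q),"zmax",round(q[:,2].max(),3)); q=p[(p[:,2]>-.004)&(p[:,2]<.008)]
    g=(c.max(1)-c.min(1)<25)&(p[:,2]<.009); print("plate",g.sum(),rect(p[g]) if g.sum()>9 else "")
E
python3 - <<'E'
from h import *
P,C,d=cloud("wrist");cv2.imwrite("pics/w1.png",d["pixels"][:,:,::-1])
print(castor(P,C,(.435,.089))); wheelfit(P,C,(.435,.089))
for n in ("swivel_a",): print([(np.round(r["location"],4),r["confidence"]) for r in spotter.place_of(n,"wrist")])
go(.435,.089,.043,122.5)
E
```

```text
(880, array([0.4302, 0.0856]), -148.5, 423, 0.261)
hi 1417 (array([422.3,  81.5]), array([73.5, 30.7]), 31.6) zmax 0.072
plate 821 (array([452.7,  98.9]), array([58.6, 58.7]), 29.8)
[(array([ 5.638e-01,  8.230e-02, -5.000e-04]), 0.88), (array([ 0.4332,  0.0932, -0.0007]), 0.8)]
shift [-0.02 -0.02  5.99] shift in final axes [-0.02 -0.02  5.99] turn [-0.    0.   -0.01]
```

View pics/w1.png

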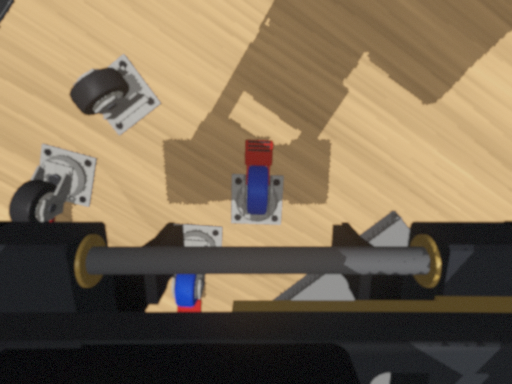

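The wrist picture shows the target swivel squarely under the gripper: plate at (258,198), pedal at (258,150). The plate fit puts its origin at (0.434, 0.0875), within 2 mm of the TCP, so I'll go down and grip.

Request:
{"method": "carry_out", "body": {
  "steps": [0, 0, 1, 0, 0, 0, 1, 0, 0, 1, 0, 0, 0, 1, 0, 0, 1, 0, 0, 0, 1, 0, 0, 1, 0, 0, 0, 1, 0, 0, 1, 0, 0, 0, 1]
}}

```text
time: 5.22
ee_pos: [0.4345, 0.0892, 0.0671]
orientation: [-0.28, 0.96, -0.0, 0.0]
ft_force: [-0.8, 0.2, 0.5]
opening: 0.0869
grip_force: 0.0
```

Request:
{"method": "carry_out", "body": {
  "steps": [0, 0, 0.95, 0, 0, 0, 1, 0, 0, 0, 0, 0, 0, 1, 0, 0, 0, 0, 0, 0, -1, 0, 0, 0, 0, 0, 0, -1, 0, 0, 0, 0, 0, 0, -1]
}}

```text
time: 5.85
ee_pos: [0.4346, 0.0892, 0.0448]
orientation: [-0.28, 0.96, -0.0, 0.001]
ft_force: [0.2, -0.4, -0.5]
opening: 0.0646
grip_force: 0.0
```

Request:
{"method": "carry_out", "body": {
  "steps": [0, 0, 0, 0, 0, 0, -1, 0, 0, 0, 0, 0, 0, -1, 0, 0, 0, 0, 0, 0, -1, 0, 0, 0, 0, 0, 0, -1, 0, 0, 0, 0, 0, 0, -1]
}}

```text
time: 6.48
ee_pos: [0.4342, 0.0892, 0.0441]
orientation: [-0.28, 0.96, -0.0, 0.0]
ft_force: [0.0, -0.8, 1.2]
opening: 0.0296
grip_force: 24.6
```

Request:
{"method": "carry_out", "body": {
  "steps": [0, 0, -1, 0, 0, 0, -1, 0, 0, -1, 0, 0, 1, -1, 0, 0, -1, 0, 0, 1, -1, 0, 0, -1, 0, 0, 1, -1, 0, 0, -1, 0, 0, 1, -1]
}}

```text
time: 7.1
ee_pos: [0.4334, 0.0892, 0.1695]
orientation: [-0.122, 0.993, 0.0, -0.001]
ft_force: [0.0, -0.4, -2.9]
opening: 0.0298
grip_force: 24.6
```

Request:
{"method": "carry_out", "body": {
  "steps": [0, 0, 0, 0, 0, 1, -1, 0, 0, 0, 0, 0, 1, -1, 0, 0, 0, 0, 0, 1, -1, 0, 0, 0, 0, 0, 1, -1, 0, 0, 0, 0, 0, 1, -1]
}}

```text
time: 7.72
ee_pos: [0.4334, 0.0892, 0.1687]
orientation: [0.078, 0.997, -0.0, -0.001]
ft_force: [0.1, 0.0, -2.6]
opening: 0.0301
grip_force: 24.6
```

Request:
{"method": "carry_out", "body": {
  "steps": [0, 0, 0, 0, 0, 0.55, -1, -0.29, -1, 0, 0, 0, 0, -1, -0.29, -1, 0, 0, 0, 0, -1, -0.29, -1, 0, 0, 0, 0, -1, -0.29, -1, 0, 0, 0, 0, -1]
}}

```text
time: 8.35
ee_pos: [0.4424, -0.0151, 0.1687]
orientation: [0.098, 0.995, 0.0, -0.001]
ft_force: [-0.1, -0.8, -1.6]
opening: 0.0303
grip_force: 24.6
```

Request:
{"method": "carry_out", "body": {
  "steps": [-0.29, -1, 0, 0, 0, 0, -1, -0.29, -1, 0, 0, 0, 0, -1, -0.29, -1, 0, 0, 0, 0, -1, -0.29, -1, 0, 0, 0, 0, -1, -0.29, -1, 0, 0, 0, 0, -1]
}}

```text
time: 8.98
ee_pos: [0.4535, -0.1447, 0.1686]
orientation: [0.098, 0.995, 0.0, -0.001]
ft_force: [0.1, 0.4, -1.0]
opening: 0.0302
grip_force: 24.6
```

Request:
{"method": "carry_out", "body": {
  "steps": [-0.29, -1, 0, 0, 0, 0, -1, -0.29, -1, 0, 0, 0, 0, -1, -0.29, -1, 0, 0, 0, 0, -1, -0.29, -1, 0, 0, 0, 0, -1, -0.29, -1, 0, 0, 0, 0, -1]
}}

```text
time: 9.6
ee_pos: [0.4651, -0.2749, 0.1687]
orientation: [0.098, 0.995, 0.0, -0.0]
ft_force: [1.0, -0.5, -1.9]
opening: 0.0301
grip_force: 24.6
```

```bash
cat >> h.py <<'E'
TUB=np.array([.499,-.3285]);TY=-11.3
def tub2w(x,y):
    a=np.radians(TY);return TUB+[np.cos(a)*x-np.sin(a)*y,np.sin(a)*x+np.cos(a)*y]
def w2tub(p):
    a=np.radians(TY);dx,dy=np.array(p)-TUB;return np.round([np.cos(a)*dx+np.sin(a)*dy,-np.sin(a)*dx+np.cos(a)*dy],4)
E
python3 - <<'E'
from h import *
P,C,d=cloud("wrist");cv2.imwrite("pics/w2.png",d["pixels"][:,:,::-1])
p,c=near(P,C,TUB,.18)
for lo,hi in((.074,.09),(.052,.064),(-.002,.01)):
    q=p[(p[:,2]>lo)&(p[:,2]<hi)]; print(lo,len(q),rect(q) if len(q)>9 else "")
go(*tub2w(-.0435,.048),.17,90+TY)
E
```

```text
0.074 3270 (array([ 439.9, -318.9]), array([197.2, 100.6]), 78.3)
0.052 1062 (array([ 439.8, -318.9]), array([191.9, 105.4]), 77.2)
-0.002 34927 (array([ 455.6, -309. ]), array([347. , 265.3]), 58.3)
shift [ 0.08  0.25 -0.03] shift in final axes [ 0.08  0.25 -0.03] turn [-0.05  0.04 -0.01]
```

View pics/w2.png

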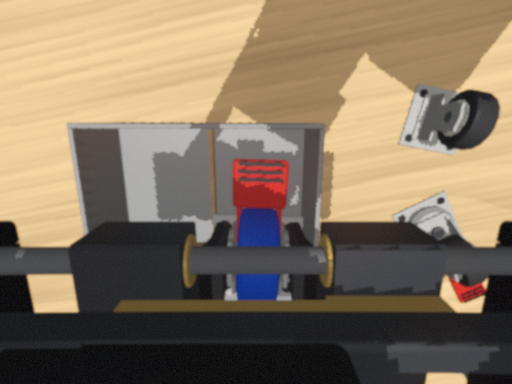

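The held castor sits over the long +y pocket: pedal at (262,180), partition line at column 213, side wall at column 318. The rim fit agrees within 2 mm, so I'll lower it in.

Request:
{"method": "carry_out", "body": {
  "steps": [0.08, 0.25, 0, 0, 0, 0, -1, 0, 0, 1, 0, 0, 0, -1, 0, 0, 1, 0, 0, 0, -1, 0, 0, 1, 0, 0, 0, -1, 0, 0, 1, 0, 0, 0, -1]
}}

```text
time: 10.28
ee_pos: [0.4641, -0.2655, 0.0684]
orientation: [0.098, 0.995, 0.001, -0.001]
ft_force: [-0.7, -0.2, -2.6]
opening: 0.03
grip_force: 24.6
```

Request:
{"method": "carry_out", "body": {
  "steps": [0, 0, 0.7, 0, 0, 0, -1, 0, 0, 0.1, 0, 0, 0, -1, 0, 0, 0, 0, 0, 0, 0.1, 0, 0, 0, 0, 0, 0, 0.1, 0, 0, 0, 0, 0, 0, 0.1]
}}

```text
time: 10.9
ee_pos: [0.465, -0.2677, 0.0499]
orientation: [0.098, 0.995, -0.0, 0.001]
ft_force: [-0.7, -0.5, -0.3]
opening: 0.0463
grip_force: 0.0
```

Request:
{"method": "carry_out", "body": {
  "steps": [0, 0, -1, 0, 0, 0, 0.1, 0, 0, -1, 0, 0, 0, 0.1, 0, 0, -1, 0, 0, 0, 0.1, 0, 0, -1, 0, 0, 0, 0.1, 0, 0, -1, 0, 0, 0, 1]
}}

```text
time: 11.52
ee_pos: [0.4645, -0.2674, 0.1754]
orientation: [0.098, 0.995, -0.0, 0.0]
ft_force: [0.2, -0.5, -0.2]
opening: 0.0521
grip_force: 0.0
```

```bash
python3 - <<'E'
from h import *
go(.564,.082,.19,118.5)
E
```

```text
shift [-1.17 14.48 -0.59] shift in final axes [-10.17  10.38  -0.58] turn [-0.01  0.01 -8.68]
```

Request:
{"method": "carry_out", "body": {
  "steps": [-0.08, 0.97, 0, 0, 0, 0, 1, -0.08, 0.97, 0, 0, 0, 0, 1, -0.08, 0.97, 0, 0, 0, 0, 1, -0.08, 0.97, 0, 0, 0, 0, 1, -0.08, 0.97, 0, 0, 0, 0, 1]
}}

```text
time: 12.15
ee_pos: [0.4982, -0.1498, 0.1746]
orientation: [0.098, 0.995, -0.0, 0.0]
ft_force: [-0.7, 0.7, 0.6]
opening: 0.0864
grip_force: 0.0
```

Request:
{"method": "carry_out", "body": {
  "steps": [-0.08, 0.97, 0, 0, 0, 0, 1, -0.08, 0.97, 0, 0, 0, 0, 1, -0.08, 0.97, 0, 0, 0, 0, 1, -0.08, 0.97, 0, 0, 0, 0, 1, -0.08, 0.97, 0, 0, 0, 0, 1]
}}

```text
time: 12.78
ee_pos: [0.5318, -0.0328, 0.1745]
orientation: [0.098, 0.995, -0.0, 0.0]
ft_force: [-0.0, -0.8, -0.5]
opening: 0.0869
grip_force: 0.0
```

Request:
{"method": "carry_out", "body": {
  "steps": [-0.08, 0.97, 0, 0, 0, 0, 1, -0.08, 0.97, 0, 0, 0, 0, 1, -0.08, 0.97, 0, 0, 0, 0, 1, -0.08, 0.97, 0, 0, 0, 0, 1, -0.08, 0.9, 0, 0, 0, 0, 1]
}}

```text
time: 13.4
ee_pos: [0.5649, 0.0825, 0.1745]
orientation: [0.098, 0.995, 0.0, 0.0]
ft_force: [-0.3, -0.8, -0.5]
opening: 0.0873
grip_force: 0.0
```

Request:
{"method": "carry_out", "body": {
  "steps": [0, 0, 0, 0, 0, -1, 1, 0, 0, 0, 0, 0, -1, 1, 0, 0, 0, 0, 0, -1, 1, 0, 0, 0, 0, 0, -1, 1, 0, 0, 0, 0, 0, -1, 1]
}}

```text
time: 14.02
ee_pos: [0.5647, 0.0817, 0.1745]
orientation: [-0.103, 0.995, -0.0, 0.0]
ft_force: [0.5, 0.9, 0.7]
opening: 0.0866
grip_force: 0.0
```

Request:
{"method": "carry_out", "body": {
  "steps": [0, 0, 0, 0, 0, -1, 1, 0, 0, 0, 0, 0, -1, 1, 0, 0, 0, 0, 0, -1, 1, 0, 0, 0, 0, 0, -0.7, 1, 0, 0, 0, 0, 0, 0, 1]
}}

```text
time: 14.65
ee_pos: [0.5647, 0.0817, 0.1744]
orientation: [-0.247, 0.969, -0.0, 0.0]
ft_force: [0.4, 0.5, -0.6]
opening: 0.0868
grip_force: 0.0
```

```bash
python3 - <<'E'
from h import *
P,C,d=cloud("wrist")
print(castor(P,C,(.564,.082))); wheelfit(P,C,(.564,.082))
print([(np.round(r["location"],4),r["confidence"]) for r in spotter.place_of("swivel_a","wrist")])
go(.564,.082,.044,118.5)
E
```

```text
(1041, array([0.5582, 0.0772]), 32.1, 373, 0.26)
hi 1513 (array([574.3,  86. ]), array([74. , 30.7]), 28.5) zmax 0.072
plate 1172 (array([546.1,  71.2]), array([63.4, 59.1]), 28.7)
[]
shift [0.02 0.02 5.21] shift in final axes [0.02 0.02 5.21] turn [-0.    0.    0.01]
```

Request:
{"method": "carry_out", "body": {
  "steps": [0, 0, 1, 0, 0, 0, 1, 0, 0, 1, 0, 0, 0, 1, 0, 0, 1, 0, 0, 0, 1, 0, 0, 1, 0, 0, 0, 1, 0, 0, 1, 0, 0, 0, 1]
}}

```text
time: 15.38
ee_pos: [0.565, 0.0817, 0.0484]
orientation: [-0.247, 0.969, -0.0, 0.0]
ft_force: [-0.1, 0.0, 0.0]
opening: 0.0869
grip_force: 0.0
```

Request:
{"method": "carry_out", "body": {
  "steps": [0, 0, 0.2, 0, 0, 0, 1, 0, 0, 0, 0, 0, 0, -1, 0, 0, 0, 0, 0, 0, -1, 0, 0, 0, 0, 0, 0, -1, 0, 0, 0, 0, 0, 0, -1]
}}

```text
time: 16.0
ee_pos: [0.5651, 0.0818, 0.0447]
orientation: [-0.247, 0.969, -0.0, 0.001]
ft_force: [-0.6, 0.3, 0.1]
opening: 0.0549
grip_force: 0.0
```

Request:
{"method": "carry_out", "body": {
  "steps": [0, 0, 0, 0, 0, 0, -1, 0, 0, 0, 0, 0, 0, -1, 0, 0, 0, 0, 0, 0, -1, 0, 0, 0, 0, 0, 0, -1, 0, 0, 0, 0, 0, 0, -1]
}}

```text
time: 16.62
ee_pos: [0.5647, 0.0818, 0.0441]
orientation: [-0.247, 0.969, -0.0, -0.0]
ft_force: [0.0, 0.5, -0.1]
opening: 0.0298
grip_force: 25.0
```

Request:
{"method": "carry_out", "body": {
  "steps": [0, 0, -1, 0, 0, 0, -1, 0, 0, -1, 0, 0, 1, -1, 0, 0, -1, 0, 0, 1, -1, 0, 0, -1, 0, 0, 1, -1, 0, 0, -1, 0, 0, 1, -1]
}}

```text
time: 17.25
ee_pos: [0.5641, 0.0818, 0.1692]
orientation: [-0.088, 0.996, 0.0, -0.001]
ft_force: [-0.6, -0.7, -2.8]
opening: 0.0296
grip_force: 25.0
```

Request:
{"method": "carry_out", "body": {
  "steps": [0, 0, 0, 0, 0, 1, -1, 0, 0, 0, 0, 0, 1, -1, 0, 0, 0, 0, 0, 1, -1, 0, 0, 0, 0, 0, 1, -1, 0, 0, 0, 0, 0, 0.65, -1]
}}

```text
time: 17.88
ee_pos: [0.564, 0.0818, 0.1683]
orientation: [0.097, 0.995, -0.0, -0.001]
ft_force: [0.8, 0.0, -2.0]
opening: 0.0301
grip_force: 25.0
```

```bash
python3 - <<'E'
from h import *
go(*tub2w(-.0435,-.048),.175,90+TY)
E
```

```text
shift [  1.12 -18.52  -0.26] shift in final axes [  1.08 -18.52  -0.27] turn [-0.   -0.02  0.03]
```

Request:
{"method": "carry_out", "body": {
  "steps": [0.055, -0.926, 0, 0, 0, 0, -1, 0.055, -0.926, 0, 0, 0, 0, -1, 0.055, -0.926, 0, 0, 0, 0, -1, 0.055, -0.926, 0, 0, 0, 0, -1, 0.055, -0.926, 0, 0, 0, 0, -1]
}}

```text
time: 18.5
ee_pos: [0.535, -0.0311, 0.1685]
orientation: [0.096, 0.995, 0.0, -0.001]
ft_force: [-0.0, -0.1, -1.2]
opening: 0.0298
grip_force: 25.0
```

Request:
{"method": "carry_out", "body": {
  "steps": [0.055, -0.926, 0, 0, 0, 0, -1, 0.055, -0.926, 0, 0, 0, 0, -1, 0.055, -0.926, 0, 0, 0, 0, -1, 0.055, -0.926, 0, 0, 0, 0, -1, 0.055, -0.926, 0, 0, 0, 0, -1]
}}

```text
time: 19.12
ee_pos: [0.5062, -0.1433, 0.1685]
orientation: [0.096, 0.995, 0.0, -0.001]
ft_force: [0.1, -0.0, -2.8]
opening: 0.0299
grip_force: 25.0
```

Request:
{"method": "carry_out", "body": {
  "steps": [0.055, -0.926, 0, 0, 0, 0, -1, 0.055, -0.926, 0, 0, 0, 0, -1, 0.055, -0.926, 0, 0, 0, 0, -1, 0.055, -0.926, 0, 0, 0, 0, -1, 0.055, -0.926, 0, 0, 0, 0, -1]
}}

```text
time: 19.75
ee_pos: [0.4773, -0.2554, 0.1685]
orientation: [0.096, 0.995, 0.0, -0.001]
ft_force: [0.8, 0.4, -2.6]
opening: 0.03
grip_force: 25.0
```

Request:
{"method": "carry_out", "body": {
  "steps": [0.055, -0.926, 0, 0, 0, 0, -1, 0.055, -0.926, 0, 0, 0, 0, -1, 0.055, -0.926, 0, 0, 0, 0, -1, 0.055, -0.926, 0, 0, 0, 0, -1, 0.055, -0.926, 0, 0, 0, 0, -1]
}}

```text
time: 20.38
ee_pos: [0.4486, -0.3686, 0.1689]
orientation: [0.096, 0.995, 0.0, -0.0]
ft_force: [0.7, -0.3, -1.8]
opening: 0.0301
grip_force: 25.0
```

Request:
{"method": "carry_out", "body": {
  "steps": [0, 0, 0, 0, 0, 0, -1, 0, 0, 0, 0, 0, 0, -1, 0, 0, 1, 0, 0, 0, -1, 0, 0, 0, 0, 0, 0, -1, 0, 0, 0, 0, 0, 0, -1]
}}

```text
time: 21.0
ee_pos: [0.4494, -0.367, 0.1445]
orientation: [0.096, 0.995, -0.0, 0.0]
ft_force: [-0.4, 0.7, -2.5]
opening: 0.0298
grip_force: 25.0
```

```bash
python3 - <<'E'
from h import *
go(*tub2w(-.0435,-.048),.049,90+TY)
E
```

```text
shift [ 0.1  -0.02  3.82] shift in final axes [ 0.09 -0.02  3.82] turn [-0.    0.    0.07]
```

Request:
{"method": "carry_out", "body": {
  "steps": [0.1, 0, 1, 0, 0, 0, -1, 0, 0, 1, 0, 0, 0, -1, 0, 0, 1, 0, 0, 0, -1, 0, 0, 0.75, 0, 0, 0, -1, 0, 0, 0.05, 0, 0, 0, -1]
}}

```text
time: 21.62
ee_pos: [0.4467, -0.3669, 0.0486]
orientation: [0.096, 0.995, 0.0, -0.0]
ft_force: [0.2, -0.4, -2.1]
opening: 0.0299
grip_force: 25.0
```

Request:
{"method": "carry_out", "body": {
  "steps": [0, 0, 0, 0, 0, 0, -1, 0, 0, 0, 0, 0, 0, 0.1, 0, 0, 0, 0, 0, 0, 0.1, 0, 0, 0, 0, 0, 0, 0.1, 0, 0, 0, 0, 0, 0, 0.1]
}}

```text
time: 22.25
ee_pos: [0.4467, -0.367, 0.0493]
orientation: [0.096, 0.995, -0.0, 0.0]
ft_force: [-0.0, 0.0, 0.0]
opening: 0.0474
grip_force: 0.0
```

Request:
{"method": "carry_out", "body": {
  "steps": [0, 0, -1, 0, 0, 0, 0.1, 0, 0, -1, 0, 0, 0, 0.1, 0, 0, -1, 0, 0, 0, 0.1, 0, 0, -1, 0, 0, 0, 0.1, 0, 0, -1, 0, 0, 0, 1]
}}

```text
time: 22.88
ee_pos: [0.4464, -0.3667, 0.1748]
orientation: [0.096, 0.995, 0.0, -0.0]
ft_force: [-0.2, -0.2, -1.2]
opening: 0.0523
grip_force: 0.0
```

```bash
python3 - <<'E'
from h import *
go(.703,-.073,.175,90)
E
```

```text
shift [-7.82e+00  1.35e+01 -1.00e-02] shift in final axes [-1.026e+01  1.175e+01 -1.000e-02] turn [ 0.   -0.   -2.41]
```

Request:
{"method": "carry_out", "body": {
  "steps": [-0.52, 0.9, 0, 0, 0, 0, 1, -0.52, 0.9, 0, 0, 0, 0, 1, -0.52, 0.9, 0, 0, 0, 0, 1, -0.52, 0.9, 0, 0, 0, 0, 1, -0.52, 0.9, 0, 0, 0, 0, 1]
}}

```text
time: 23.5
ee_pos: [0.5323, -0.2682, 0.174]
orientation: [0.096, 0.995, 0.0, -0.0]
ft_force: [-0.1, -0.3, 0.3]
opening: 0.0863
grip_force: 0.0
```

Request:
{"method": "carry_out", "body": {
  "steps": [-0.52, 0.9, 0, 0, 0, 0, 1, -0.52, 0.9, 0, 0, 0, 0, 1, -0.52, 0.9, 0, 0, 0, 0, 1, -0.52, 0.9, 0, 0, 0, 0, 1, -0.52, 0.9, 0, 0, 0, 0, 1]
}}

```text
time: 24.12
ee_pos: [0.6176, -0.1702, 0.1739]
orientation: [0.096, 0.995, 0.0, -0.0]
ft_force: [-0.1, -0.2, 0.1]
opening: 0.087
grip_force: 0.0
```

Request:
{"method": "carry_out", "body": {
  "steps": [-0.52, 0.9, 0, 0, 0, 0, 1, -0.52, 0.9, 0, 0, 0, 0, 1, -0.52, 0.9, 0, 0, 0, 0, 1, -0.52, 0.9, 0, 0, 0, 0, 1, -0.52, 0.9, 0, 0, 0, 0, 1]
}}

```text
time: 24.75
ee_pos: [0.7033, -0.072, 0.1739]
orientation: [0.096, 0.995, 0.0, -0.0]
ft_force: [-0.0, -0.0, 0.9]
opening: 0.087
grip_force: 0.0
```

Request:
{"method": "carry_out", "body": {
  "steps": [0, 0, 0, 0, 0, -0.8, 1, 0, 0, 0, 0, 0, -0.8, 1, 0, 0, 0, 0, 0, -0.8, 1, 0, 0, 0, 0, 0, 0, 1, 0, 0, 0, 0, 0, 0, 1]
}}

```text
time: 25.38
ee_pos: [0.7027, -0.0729, 0.174]
orientation: [0.001, 1.0, 0.0, -0.0]
ft_force: [0.7, -0.3, 0.1]
opening: 0.0869
grip_force: 0.0
```

```bash
python3 - <<'E'
from h import *
P,C,d=cloud("wrist")
print(castor(P,C,(.703,-.073))); wheelfit(P,C,(.703,-.073))
print([(np.round(r["location"],4),r["confidence"]) for r in spotter.place_of("fixed_a","wrist")])
go(.703,-.073,.044,90)
E
```

```text
(978, array([ 0.7001, -0.0741]), -1.5, 0, 0.072)
hi 1339 (array([704.7, -74.3]), array([31.9, 48.3]), 81.7) zmax 0.072
plate 1560 (array([709.1, -74.5]), array([59.4, 66.6]), 87.6)
[(array([ 0.7066, -0.0783,  0.0019]), 0.87), (array([0.704 , 0.0974, 0.0018]), 0.75)]
shift [-0.01 -0.    5.2 ] shift in final axes [-0.01 -0.    5.2 ] turn [ 0.   -0.   -0.02]
```

Request:
{"method": "carry_out", "body": {
  "steps": [-0.08, -0.05, 1, 0, 0, 0, 1, 0, 0, 1, 0, 0, 0, 1, 0, 0, 1, 0, 0, 0, 1, 0, 0, 1, 0, 0, 0, 1, 0, 0, 1, 0, 0, 0, 1]
}}

```text
time: 26.1
ee_pos: [0.7047, -0.0744, 0.0483]
orientation: [0.001, 1.0, -0.0, 0.0]
ft_force: [-0.9, 0.0, 0.0]
opening: 0.0867
grip_force: 0.0
```

Request:
{"method": "carry_out", "body": {
  "steps": [0, 0, 0.2, 0, 0, 0, 1, 0, 0, 0, 0, 0, 0, -1, 0, 0, 0, 0, 0, 0, -1, 0, 0, 0, 0, 0, 0, -1, 0, 0, 0, 0, 0, 0, -1]
}}

```text
time: 26.72
ee_pos: [0.705, -0.0744, 0.0449]
orientation: [0.0, 1.0, -0.0, 0.001]
ft_force: [-0.8, -1.2, 0.3]
opening: 0.055
grip_force: 0.0
```

Request:
{"method": "carry_out", "body": {
  "steps": [0, 0, 0, 0, 0, 0, -1, 0, 0, 0, 0, 0, 0, -1, 0, 0, 0, 0, 0, 0, -1, 0, 0, 0, 0, 0, 0, -1, 0, 0, 0, 0, 0, 0, -1]
}}

```text
time: 27.35
ee_pos: [0.7045, -0.0742, 0.044]
orientation: [0.0, 1.0, 0.0, -0.0]
ft_force: [-0.8, 0.2, 1.7]
opening: 0.0301
grip_force: 24.8
```

Request:
{"method": "carry_out", "body": {
  "steps": [0, 0, -1, 0, 0, 0, -1, 0, 0, -1, 0, 0, 0, -1, 0, 0, -1, 0, 0, 0.82, -1, 0, 0, -1, 0, 0, 0.82, -1, 0, 0, -1, 0, 0, 0.82, -1]
}}

```text
time: 27.98
ee_pos: [0.7041, -0.0743, 0.1691]
orientation: [0.1, 0.995, -0.0, -0.001]
ft_force: [0.1, 0.8, -2.0]
opening: 0.0297
grip_force: 24.8
```

```bash
python3 - <<'E'
from h import *
go(*tub2w(.0645,.048),.049,90+TY)
go(*tub2w(.0645,-.048),.049,90+TY)
E
```

```text
shift [ 3.44 -9.67  4.81] shift in final axes [ 3.47 -9.66  4.8 ] turn [-0.   -0.02 -0.03]
shift [  3.43 -13.51   4.81] shift in final axes [  3.47 -13.5    4.8 ] turn [-0.   -0.02 -0.03]
```

Request:
{"method": "carry_out", "body": {
  "steps": [0.23, -0.9, 0, 0, 0, 0, -1, 0.23, -0.9, 0, 0, 0, 0, -1, 0.23, -0.9, 0, 0, 0, 0, -1, 0.23, -0.9, 0, 0, 0, 0, -1, 0.23, -0.9, 0, 0, 0, 0, -1]
}}

```text
time: 28.6
ee_pos: [0.6533, -0.1808, 0.1685]
orientation: [0.099, 0.995, 0.0, -0.0]
ft_force: [-0.7, -0.4, -1.5]
opening: 0.0301
grip_force: 24.8
```

Request:
{"method": "carry_out", "body": {
  "steps": [0.23, -0.9, 0, 0, 0, 0, -1, 0.23, -0.9, 0, 0, 0, 0, -1, 0.23, -0.9, 0, 0, 0, 0, -1, 0.23, -0.9, 0, 0, 0, 0, -1, 0.23, -0.9, 0, 0, 0, 0, -1]
}}

```text
time: 29.22
ee_pos: [0.6034, -0.285, 0.1691]
orientation: [0.099, 0.995, -0.0, 0.0]
ft_force: [-1.1, 0.0, -1.2]
opening: 0.0296
grip_force: 24.8
```

Request:
{"method": "carry_out", "body": {
  "steps": [0.23, -0.9, 0, 0, 0, 0, -1, 0.23, -0.9, 0, 0, 0, 0, -1, 0.23, -0.9, 0, 0, 0, 0, -1, 0.23, -0.9, 0, 0, 0, 0, -1, 0.23, -0.9, 0, 0, 0, 0, -1]
}}

```text
time: 29.85
ee_pos: [0.5531, -0.3897, 0.1691]
orientation: [0.099, 0.995, -0.0, 0.0]
ft_force: [0.4, 1.9, -2.0]
opening: 0.03
grip_force: 24.8
```

Request:
{"method": "carry_out", "body": {
  "steps": [0, 0, 0, 0, 0, 0, -1, 0, 0, 0, 0, 0, 0, -1, 0, 0, 1, 0, 0, 0, -1, 0, 0, 0, 0, 0, 0, -1, 0, 0, 0, 0, 0, 0, -1]
}}

```text
time: 30.48
ee_pos: [0.5543, -0.3878, 0.1445]
orientation: [0.098, 0.995, -0.0, 0.0]
ft_force: [0.0, -0.4, -1.4]
opening: 0.0298
grip_force: 24.8
```

```bash
python3 - <<'E'
from h import *
go(*tub2w(.0645,-.048),.049,90+TY)
E
```

```text
shift [ 0.06 -0.03  3.82] shift in final axes [ 0.06 -0.03  3.82] turn [-0.    0.    0.01]
```

Request:
{"method": "carry_out", "body": {
  "steps": [0.06, 0, 1, 0, 0, 0, -1, 0, 0, 1, 0, 0, 0, -1, 0, 0, 1, 0, 0, 0, -1, 0, 0, 0.75, 0, 0, 0, -1, 0, 0, 0.05, 0, 0, 0, -1]
}}

```text
time: 31.1
ee_pos: [0.5525, -0.388, 0.0486]
orientation: [0.099, 0.995, 0.0, -0.0]
ft_force: [-0.3, -0.2, -1.3]
opening: 0.0298
grip_force: 24.9
```

Request:
{"method": "carry_out", "body": {
  "steps": [0, 0, 0, 0, 0, 0, -1, 0, 0, 0, 0, 0, 0, 0.1, 0, 0, 0, 0, 0, 0, 0.1, 0, 0, 0, 0, 0, 0, 0.1, 0, 0, 0, 0, 0, 0, 0.1]
}}

```text
time: 31.72
ee_pos: [0.5524, -0.3881, 0.0493]
orientation: [0.099, 0.995, -0.0, 0.0]
ft_force: [-0.4, 0.1, -0.4]
opening: 0.0473
grip_force: 0.0
```

Request:
{"method": "carry_out", "body": {
  "steps": [0, 0, -1, 0, 0, 0, 0.1, 0, 0, -1, 0, 0, 0, 0.1, 0, 0, -1, 0, 0, 0, 0.1, 0, 0, -1, 0, 0, 0, 0.1, 0, 0, -1, 0, 0, 0, 1]
}}

```text
time: 32.35
ee_pos: [0.5522, -0.3879, 0.1749]
orientation: [0.099, 0.995, 0.0, -0.0]
ft_force: [0.3, -0.5, -1.2]
opening: 0.0525
grip_force: 0.0
```

```bash
python3 - <<'E'
from h import *
go(.702,.098,.175,107)
E
```

```text
shift [-2.06 20.23 -0.  ] shift in final axes [-11.41  16.83  -0.  ] turn [ 0.   -0.   -6.18]
```

Request:
{"method": "carry_out", "body": {
  "steps": [-0.1, 1, 0, 0, 0, 0, 1, -0.1, 1, 0, 0, 0, 0, 1, -0.1, 1, 0, 0, 0, 0, 1, -0.1, 1, 0, 0, 0, 0, 1, -0.1, 1, 0, 0, 0, 0, 1]
}}

```text
time: 32.98
ee_pos: [0.5896, -0.2656, 0.1735]
orientation: [0.098, 0.995, 0.0, -0.0]
ft_force: [0.2, 0.3, -0.4]
opening: 0.0865
grip_force: 0.0
```

Request:
{"method": "carry_out", "body": {
  "steps": [-0.1, 1, 0, 0, 0, 0, 1, -0.1, 1, 0, 0, 0, 0, 1, -0.1, 1, 0, 0, 0, 0, 1, -0.1, 1, 0, 0, 0, 0, 1, -0.1, 1, 0, 0, 0, 0, 1]
}}

```text
time: 33.6
ee_pos: [0.6262, -0.1458, 0.1739]
orientation: [0.098, 0.995, 0.0, -0.0]
ft_force: [0.1, 0.1, -0.4]
opening: 0.0866
grip_force: 0.0
```

Request:
{"method": "carry_out", "body": {
  "steps": [-0.1, 1, 0, 0, 0, 0, 1, -0.1, 1, 0, 0, 0, 0, 1, -0.1, 1, 0, 0, 0, 0, 1, -0.1, 1, 0, 0, 0, 0, 1, -0.1, 1, 0, 0, 0, 0, 1]
}}

```text
time: 34.22
ee_pos: [0.6628, -0.0257, 0.1739]
orientation: [0.098, 0.995, 0.0, -0.0]
ft_force: [0.1, 0.8, -0.7]
opening: 0.0869
grip_force: 0.0
```

Request:
{"method": "carry_out", "body": {
  "steps": [-0.1, 1, 0, 0, 0, 0, 1, -0.1, 1, 0, 0, 0, 0, 1, -0.1, 1, 0, 0, 0, 0, 1, -0.1, 1, 0, 0, 0, 0, 1, -0.1, 1, 0, 0, 0, 0, 1]
}}

```text
time: 34.85
ee_pos: [0.7, 0.0941, 0.174]
orientation: [0.099, 0.995, -0.0, 0.0]
ft_force: [0.8, -0.4, 0.4]
opening: 0.0868
grip_force: 0.0
```

Request:
{"method": "carry_out", "body": {
  "steps": [-0.06, 0.23, 0, 0, 0, 0, 1, 0, 0, 0, 0, 0, -1, 1, 0, 0, 0, 0, 0, -1, 1, 0, 0, 0, 0, 0, -1, 1, 0, 0, 0, 0, 0, -1, 1]
}}

```text
time: 35.48
ee_pos: [0.7021, 0.097, 0.174]
orientation: [-0.062, 0.998, -0.0, -0.0]
ft_force: [0.9, 0.3, -0.1]
opening: 0.087
grip_force: 0.0
```

Request:
{"method": "carry_out", "body": {
  "steps": [0, 0, 0, 0, 0, -1, 1, 0, 0, 0, 0, 0, -1, 1, 0, 0, 0, 0, 0, -0.2, 1, 0, 0, 0, 0, 0, 0, 1, 0, 0, 0, 0, 0, 0, 1]
}}

```text
time: 36.1
ee_pos: [0.7021, 0.0977, 0.174]
orientation: [-0.148, 0.989, -0.0, -0.0]
ft_force: [1.0, -0.4, 0.6]
opening: 0.0869
grip_force: 0.0
```

```bash
python3 - <<'E'
from h import *
P,C,d=cloud("wrist")
print(castor(P,C,(.703,.098))); wheelfit(P,C,(.703,.098))
go(.703,.098,.044,107)
E
```

```text
(984, array([0.6983, 0.0955]), 18.6, 0, 0.072)
hi 1342 (array([702.6,  97.1]), array([47.5, 31.4]), 16.8) zmax 0.072
plate 1549 (array([705.6,  97.8]), array([63.8, 58.7]), 18.3)
shift [-0.04  0.    5.2 ] shift in final axes [-0.04  0.    5.2 ] turn [-0.   -0.    0.01]
```

Request:
{"method": "carry_out", "body": {
  "steps": [-0.04, 0, 1, 0, 0, 0, 1, 0, 0, 1, 0, 0, 0, 1, 0, 0, 1, 0, 0, 0, 1, 0, 0, 1, 0, 0, 0, 1, 0, 0, 1, 0, 0, 0, 1]
}}

```text
time: 36.78
ee_pos: [0.7032, 0.0981, 0.0483]
orientation: [-0.148, 0.989, -0.0, 0.0]
ft_force: [0.8, 0.2, 0.9]
opening: 0.0868
grip_force: 0.0
```

Request:
{"method": "carry_out", "body": {
  "steps": [0, 0, 0.2, 0, 0, 0, 1, 0, 0, 0, 0, 0, 0, -1, 0, 0, 0, 0, 0, 0, -1, 0, 0, 0, 0, 0, 0, -1, 0, 0, 0, 0, 0, 0, -1]
}}

```text
time: 37.4
ee_pos: [0.7034, 0.0981, 0.0449]
orientation: [-0.149, 0.989, -0.0, 0.001]
ft_force: [0.1, -1.1, -0.7]
opening: 0.0547
grip_force: 0.0
```

Request:
{"method": "carry_out", "body": {
  "steps": [0, 0, 0, 0, 0, 0, -1, 0, 0, 0, 0, 0, 0, -1, 0, 0, 0, 0, 0, 0, -1, 0, 0, 0, 0, 0, 0, -1, 0, 0, 0, 0, 0, 0, -1]
}}

```text
time: 38.02
ee_pos: [0.703, 0.0981, 0.044]
orientation: [-0.149, 0.989, 0.0, -0.0]
ft_force: [-0.4, 0.4, 1.5]
opening: 0.0302
grip_force: 24.8
```

Request:
{"method": "carry_out", "body": {
  "steps": [0, 0, -1, 0, 0, 0, -1, 0, 0, -1, 0, 0, 1, -1, 0, 0, -1, 0, 0, 1, -1, 0, 0, -1, 0, 0, 1, -1, 0, 0, -1, 0, 0, 1, -1]
}}

```text
time: 38.65
ee_pos: [0.7025, 0.0981, 0.1692]
orientation: [0.012, 1.0, 0.0, -0.001]
ft_force: [-0.0, 1.1, -1.0]
opening: 0.0301
grip_force: 24.8
```

Request:
{"method": "carry_out", "body": {
  "steps": [0, 0, 0, 0, 0, 1, -1, 0, 0, 0, 0, 0, 1, -1, 0, 0, 0, 0, 0, 0.2, -1, 0, 0, 0, 0, 0, 0, -1, 0, 0, 0, 0, 0, 0, -1]
}}

```text
time: 39.28
ee_pos: [0.7029, 0.0981, 0.1687]
orientation: [0.098, 0.995, -0.0, -0.0]
ft_force: [-0.9, -0.0, -1.5]
opening: 0.0299
grip_force: 24.8
```

```bash
python3 - <<'E'
from h import *
go(*tub2w(.0645,.048),.049,90+TY)
E
```

```text
shift [  2.08 -16.41   4.79] shift in final axes [  2.08 -16.41   4.79] turn [-0.   -0.01  0.  ]
```

Request:
{"method": "carry_out", "body": {
  "steps": [0.12, -0.96, 0, 0, 0, 0, -1, 0.12, -0.96, 0, 0, 0, 0, -1, 0.12, -0.96, 0, 0, 0, 0, -1, 0.12, -0.96, 0, 0, 0, 0, -1, 0.12, -0.96, 0, 0, 0, 0, -1]
}}

```text
time: 39.9
ee_pos: [0.6642, -0.0187, 0.1692]
orientation: [0.099, 0.995, -0.0, 0.0]
ft_force: [0.1, -1.3, -2.0]
opening: 0.0296
grip_force: 24.8
```

Request:
{"method": "carry_out", "body": {
  "steps": [0.12, -0.96, 0, 0, 0, 0, -1, 0.12, -0.96, 0, 0, 0, 0, -1, 0.12, -0.96, 0, 0, 0, 0, -1, 0.12, -0.96, 0, 0, 0, 0, -1, 0.12, -0.96, 0, 0, 0, 0, -1]
}}

```text
time: 40.52
ee_pos: [0.626, -0.1328, 0.1691]
orientation: [0.099, 0.995, -0.0, 0.0]
ft_force: [0.4, -0.2, -1.9]
opening: 0.0297
grip_force: 24.8
```

Request:
{"method": "carry_out", "body": {
  "steps": [0.12, -0.96, 0, 0, 0, 0, -1, 0.12, -0.96, 0, 0, 0, 0, -1, 0.12, -0.96, 0, 0, 0, 0, -1, 0.12, -0.96, 0, 0, 0, 0, -1, 0.12, -0.96, 0, 0, 0, 0, -1]
}}

```text
time: 41.15
ee_pos: [0.5876, -0.2475, 0.1691]
orientation: [0.099, 0.995, -0.0, 0.0]
ft_force: [0.1, 0.2, -0.8]
opening: 0.0298
grip_force: 24.8
```

Request:
{"method": "carry_out", "body": {
  "steps": [0.12, -0.96, 0, 0, 0, 0, -1, 0.12, -0.96, 0, 0, 0, 0, -1, 0, 0, 0, 0, 0, 0, -1, 0, 0, 1, 0, 0, 0, -1, 0, 0, 0, 0, 0, 0, -1]
}}

```text
time: 41.78
ee_pos: [0.5716, -0.2904, 0.1422]
orientation: [0.098, 0.995, 0.002, -0.002]
ft_force: [-0.4, 0.2, -1.3]
opening: 0.0301
grip_force: 24.8
```

```bash
python3 - <<'E'
from h import *
go(*tub2w(.0645,.048),.049,90+TY)
E
```

```text
shift [-0.05 -0.15  3.73] shift in final axes [-0.03 -0.14  3.73] turn [ 0.03 -0.06 -0.  ]
```

Request:
{"method": "carry_out", "body": {
  "steps": [0, -0.1, 1, 0, 0, 0, -1, 0, 0, 1, 0, 0, 0, -1, 0, 0, 1, 0, 0, 0, -1, 0, 0, 0.75, 0, 0, 0, -1, 0, 0, 0.04, 0, 0, 0, -1]
}}

```text
time: 42.4
ee_pos: [0.5725, -0.294, 0.0487]
orientation: [0.098, 0.995, 0.0, -0.0]
ft_force: [0.2, 0.3, -1.7]
opening: 0.0298
grip_force: 24.9
```

Request:
{"method": "carry_out", "body": {
  "steps": [0, 0, 0, 0, 0, 0, -1, 0, 0, 0, 0, 0, 0, 0.1, 0, 0, 0, 0, 0, 0, 0.1, 0, 0, 0, 0, 0, 0, 0.1, 0, 0, 0, 0, 0, 0, 0.1]
}}

```text
time: 43.02
ee_pos: [0.5725, -0.2945, 0.0496]
orientation: [0.099, 0.995, -0.0, 0.0]
ft_force: [-0.3, 0.1, 0.0]
opening: 0.0474
grip_force: 0.0
```

Request:
{"method": "carry_out", "body": {
  "steps": [0, 0, -1, 0, 0, 0, 0.1, 0, 0, -1, 0, 0, 0, 0.1, 0, 0, -1, 0, 0, 0, 0.1, 0, 0, -1, 0, 0, 0, 0.1, 0, 0, -1, 0, 0, 0, 1]
}}

```text
time: 43.65
ee_pos: [0.5723, -0.2943, 0.1751]
orientation: [0.099, 0.995, 0.0, -0.0]
ft_force: [0.2, -0.6, 0.3]
opening: 0.0524
grip_force: 0.0
```

```bash
python3 - <<'E'
from h import *
go(.5225,.312,.19,73)
E
```

```text
shift [ 6.72 23.39 -0.59] shift in final axes [ 9.   22.61 -0.6 ] turn [ 0.   -0.    1.24]
```

25 rows to the lid (0.27, 0.935, −0.02), then the turn. I'll check the box with the top camera afterwards.

Request:
{"method": "carry_out", "body": {
  "steps": [0.27, 0.936, -0.02, 0, 0, 0, 1, 0.27, 0.936, -0.02, 0, 0, 0, 1, 0.27, 0.936, -0.02, 0, 0, 0, 1, 0.27, 0.936, -0.02, 0, 0, 0, 1, 0.27, 0.936, -0.02, 0, 0, 0, 1]
}}

```text
time: 44.28
ee_pos: [0.562, -0.1708, 0.1764]
orientation: [0.098, 0.995, 0.0, -0.0]
ft_force: [-0.2, -0.6, 0.2]
opening: 0.0865
grip_force: 0.0
```

Request:
{"method": "carry_out", "body": {
  "steps": [0.27, 0.936, -0.02, 0, 0, 0, 1, 0.27, 0.936, -0.02, 0, 0, 0, 1, 0.27, 0.936, -0.02, 0, 0, 0, 1, 0.27, 0.936, -0.02, 0, 0, 0, 1, 0.27, 0.936, -0.02, 0, 0, 0, 1]
}}

```text
time: 44.9
ee_pos: [0.5521, -0.0502, 0.1794]
orientation: [0.099, 0.995, -0.0, 0.0]
ft_force: [-0.4, 0.5, -0.0]
opening: 0.0871
grip_force: 0.0
```

Request:
{"method": "carry_out", "body": {
  "steps": [0.27, 0.936, -0.02, 0, 0, 0, 1, 0.27, 0.936, -0.02, 0, 0, 0, 1, 0.27, 0.936, -0.02, 0, 0, 0, 1, 0.27, 0.936, -0.02, 0, 0, 0, 1, 0.27, 0.936, -0.02, 0, 0, 0, 1]
}}

```text
time: 45.52
ee_pos: [0.5418, 0.0712, 0.1819]
orientation: [0.099, 0.995, 0.0, 0.0]
ft_force: [0.0, -0.6, -0.1]
opening: 0.087
grip_force: 0.0
```

Request:
{"method": "carry_out", "body": {
  "steps": [0.27, 0.936, -0.02, 0, 0, 0, 1, 0.27, 0.936, -0.02, 0, 0, 0, 1, 0.27, 0.936, -0.02, 0, 0, 0, 1, 0.27, 0.936, -0.02, 0, 0, 0, 1, 0.27, 0.936, -0.02, 0, 0, 0, 1]
}}

```text
time: 46.15
ee_pos: [0.5315, 0.1925, 0.1844]
orientation: [0.099, 0.995, 0.0, 0.0]
ft_force: [0.2, 0.7, -0.3]
opening: 0.0872
grip_force: 0.0
```

Request:
{"method": "carry_out", "body": {
  "steps": [0.27, 0.936, -0.02, 0, 0, 0, 1, 0.27, 0.936, -0.02, 0, 0, 0, 1, 0.27, 0.936, -0.02, 0, 0, 0, 1, 0.27, 0.936, -0.02, 0, 0, 0, 1, 0.27, 0.936, -0.02, 0, 0, 0, 1]
}}

```text
time: 46.78
ee_pos: [0.5212, 0.3138, 0.1869]
orientation: [0.099, 0.995, 0.0, 0.0]
ft_force: [0.7, -0.2, 0.1]
opening: 0.0869
grip_force: 0.0
```

Request:
{"method": "carry_out", "body": {
  "steps": [0, 0, 0, 0, 0, 0.62, 1, 0, 0, 0, 0, 0, 0.62, 1, 0, 0, 0, 0, 0, 0, 1, 0, 0, 0, 0, 0, 0, 1, 0, 0, 0, 0, 0, 0, 1]
}}

```text
time: 47.4
ee_pos: [0.5218, 0.3124, 0.1869]
orientation: [0.148, 0.989, 0.0, 0.0]
ft_force: [0.4, 0.2, -0.6]
opening: 0.0873
grip_force: 0.0
```

```bash
python3 - <<'E'
from h import *
P,C,d=cloud("wrist")
p,c=near(P,C,(.5225,.312),.075); q=p[(p[:,2]>.04)&(p[:,2]<.075)]; print("bar wrist",len(q),rect(q),q[:,2].max())
P,C,d=cloud("top"); cv2.imwrite("pics/t2.png",cv2.resize(d["pixels"][150:290,200:460,::-1],None,fx=3,fy=3))
for x,y in((-.0435,.048),(-.0435,-.048),(.0645,.048),(.0645,-.048)):
    w=tub2w(x,y);p,c=near(P,C,w,.045)
    b=(c[:,2]>c[:,0]+40)&(c[:,2]>c[:,1]+30); t=p[b]; print((x,y),w2tub(t[:,:2].mean(0)),t[:,2].max(),rect(t[t[:,2]>.05]))
for n in("swivel_a","fixed_a"):
    print(n,[(w2tub(r["location"][:2]),round(r["location"][2],3),round(r["confidence"],2)) for r in spotter.place_of(n,"top")])
p,c=near(P,C,TUB,.18); print("rim",rect(p[(p[:,2]>.076)&(p[:,2]<.095)]))
go(.5225,.312,.047,73)
E
```

```text
bar wrist 1665 (array([522.4, 311.5]), array([15.9, 98.7]), 73.4) 0.05843782047002405
(-0.0435, 0.048) [-0.0492  0.0562] 0.07754460270361885 (array([ 462.6, -264.7]), array([19.8, 44.4]), 78.0)
(-0.0435, -0.048) [-0.0479 -0.0465] 0.07683692475808623 (array([ 443.7, -365.2]), array([20.5, 43.3]), 79.6)
(0.0645, 0.048) [0.0634 0.0493] 0.07837932681015625 (array([ 572.7, -295. ]), array([23.2, 48.1]), 79.8)
(0.0645, -0.048) [ 0.0619 -0.0466] 0.07662345609408572 (array([ 552.4, -387.7]), array([20.6, 47.3]), 77.3)
swivel_a [(array([-0.0437, -0.0481]), 0.003, 0.78), (array([-0.0475,  0.0545]), 0.004, 0.67)]
fixed_a [(array([0.0703, 0.0492]), 0.005, 0.85), (array([ 0.0642, -0.0486]), 0.002, 0.72), (array([-0.0475,  0.0558]), 0.004, 0.58), (array([-0.0999,  0.6339]), -0.001, 0.31)]
rim (array([ 499.1, -328.9]), array([198.8, 223.5]), 78.7)
shift [-0.03 -0.    5.59] shift in final axes [-0.03 -0.    5.59] turn [-0. -0. -0.]
```

View pics/t2.png

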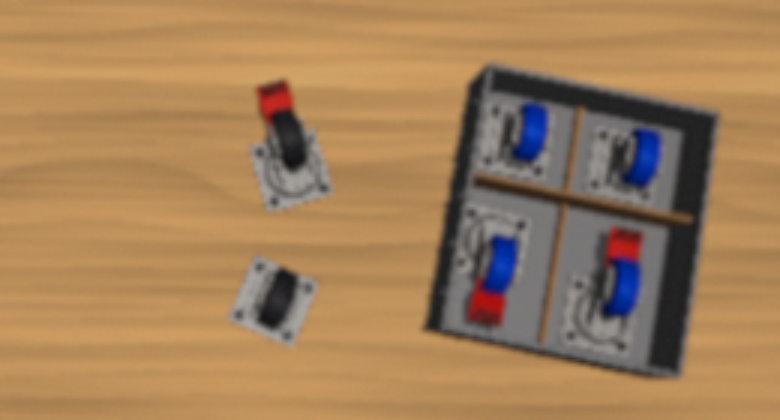

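The crop shows all four blue castors plate down, one per pocket: fixed at (520,135) and (635,160), swivels at (490,265) and (615,295). The networks and fits put every one within tolerance, and the grey pair at (285,150) and (275,300) hasn't moved. Next is the lid.

Request:
{"method": "carry_out", "body": {
  "steps": [0, 0, 1, 0, 0, 0, 1, 0, 0, 1, 0, 0, 0, 1, 0, 0, 1, 0, 0, 0, 1, 0, 0, 1, 0, 0, 0, 1, 0, 0, 1, 0, 0, 0, 1],
  "newtons": 45
}}

```text
time: 48.22
ee_pos: [0.5221, 0.3123, 0.0611]
orientation: [0.148, 0.989, 0.0, 0.0]
ft_force: [-0.6, -1.0, 0.1]
opening: 0.0871
grip_force: 0.0
```

Request:
{"method": "carry_out", "body": {
  "steps": [0, 0, 0.6, 0, 0, 0, 1, 0, 0, 0, 0, 0, 0, -1, 0, 0, 0, 0, 0, 0, -1, 0, 0, 0, 0, 0, 0, -1, 0, 0, 0, 0, 0, 0, -1]
}}

```text
time: 48.85
ee_pos: [0.5223, 0.3126, 0.0476]
orientation: [0.148, 0.989, 0.0, 0.001]
ft_force: [0.7, -0.4, -0.4]
opening: 0.0551
grip_force: 0.0
```

Request:
{"method": "carry_out", "body": {
  "steps": [0, 0, 0, 0, 0, 0, -1, 0, 0, 0, 0, 0, 0, -1, 0, 0, 0, 0, 0, 0, -1, 0, 0, 0, 0, 0, 0, -1, 0, 0, 0, 0, 0, 0, -1]
}}

```text
time: 49.48
ee_pos: [0.5219, 0.3124, 0.0468]
orientation: [0.148, 0.989, 0.0, 0.0]
ft_force: [-0.3, 0.9, -0.6]
opening: 0.0154
grip_force: 45.0
```

Request:
{"method": "carry_out", "body": {
  "steps": [0, 0, 0, 0, 0, 0, -1, 0, 0, 0, 0, 0, 0, -1, 0, 0, 0, 0, 0, 0, -1, 0, 0, -0.5, 0, 0, 0, -1, 0, 0, -1, 0, 0, 0, -1]
}}

```text
time: 50.1
ee_pos: [0.5205, 0.3117, 0.0837]
orientation: [0.148, 0.989, -0.001, -0.002]
ft_force: [-0.0, 0.9, -3.1]
opening: 0.0157
grip_force: 45.0
```

Request:
{"method": "carry_out", "body": {
  "steps": [0, 0, -1, 0, 0, 0, -1, 0, 0, -1, 0, 0, -0.62, -1, 0, 0, -1, 0, 0, -0.62, -1, 0, 0, -1, 0, 0, 0, -1, 0, 0, -0.5, 0, 0, 0, -1]
}}

```text
time: 50.72
ee_pos: [0.522, 0.3124, 0.1985]
orientation: [0.099, 0.995, 0.0, 0.001]
ft_force: [0.6, 0.4, -2.8]
opening: 0.0158
grip_force: 45.0
```

```bash
python3 - <<'E'
from h import *
print(bot.get_state()["opening"],bot.get_state()["torque"])
go(*TUB,.19,90+TY)
E
```

```text
0.01575731459787097 [0.01628361 0.02114581 0.01134054]
shift [ -4.13 -25.32   0.33] shift in final axes [ -4.12 -25.32   0.34] turn [ 0.01  0.02 -0.  ]
```

Request:
{"method": "carry_out", "body": {
  "steps": [-0.138, -0.844, 0, 0, 0, 0, -1, -0.138, -0.844, 0, 0, 0, 0, -1, -0.138, -0.844, 0, 0, 0, 0, -1, -0.138, -0.844, 0, 0, 0, 0, -1, -0.138, -0.844, 0, 0, 0, 0, -1]
}}

```text
time: 51.35
ee_pos: [0.5178, 0.2036, 0.1965]
orientation: [0.099, 0.995, -0.0, -0.0]
ft_force: [-0.1, -1.0, -3.5]
opening: 0.0157
grip_force: 45.0
```

Request:
{"method": "carry_out", "body": {
  "steps": [-0.138, -0.844, 0, 0, 0, 0, -1, -0.138, -0.844, 0, 0, 0, 0, -1, -0.138, -0.844, 0, 0, 0, 0, -1, -0.138, -0.844, 0, 0, 0, 0, -1, -0.138, -0.844, 0, 0, 0, 0, -1]
}}

```text
time: 51.98
ee_pos: [0.5139, 0.0969, 0.1966]
orientation: [0.099, 0.995, -0.0, -0.0]
ft_force: [-0.2, 1.1, -3.5]
opening: 0.0158
grip_force: 45.0
```

Request:
{"method": "carry_out", "body": {
  "steps": [-0.138, -0.844, 0, 0, 0, 0, -1, -0.138, -0.844, 0, 0, 0, 0, -1, -0.138, -0.844, 0, 0, 0, 0, -1, -0.138, -0.844, 0, 0, 0, 0, -1, -0.138, -0.844, 0, 0, 0, 0, -1]
}}

```text
time: 52.6
ee_pos: [0.5099, -0.0098, 0.1967]
orientation: [0.099, 0.995, -0.0, -0.0]
ft_force: [1.2, -0.3, -3.1]
opening: 0.0151
grip_force: 45.0
```

Request:
{"method": "carry_out", "body": {
  "steps": [-0.138, -0.844, 0, 0, 0, 0, -1, -0.138, -0.844, 0, 0, 0, 0, -1, -0.138, -0.844, 0, 0, 0, 0, -1, -0.138, -0.844, 0, 0, 0, 0, -1, -0.138, -0.844, 0, 0, 0, 0, -1]
}}

```text
time: 53.22
ee_pos: [0.5059, -0.1166, 0.1967]
orientation: [0.099, 0.995, 0.0, -0.0]
ft_force: [-0.3, -0.0, -4.5]
opening: 0.0157
grip_force: 45.0
```

Request:
{"method": "carry_out", "body": {
  "steps": [-0.138, -0.844, 0, 0, 0, 0, -1, -0.138, -0.844, 0, 0, 0, 0, -1, -0.138, -0.844, 0, 0, 0, 0, -1, -0.138, -0.844, 0, 0, 0, 0, -1, -0.138, -0.844, 0, 0, 0, 0, -1]
}}

```text
time: 53.85
ee_pos: [0.5027, -0.2232, 0.1968]
orientation: [0.099, 0.995, 0.0, -0.0]
ft_force: [-0.2, -0.4, -3.6]
opening: 0.0155
grip_force: 45.0
```

Request:
{"method": "carry_out", "body": {
  "steps": [-0.138, -0.844, 0, 0, 0, 0, -1, -0.138, -0.844, 0, 0, 0, 0, -1, -0.138, -0.844, 0, 0, 0, 0, -1, -0.138, -0.844, 0, 0, 0, 0, -1, -0.138, -0.844, 0, 0, 0, 0, -1]
}}

```text
time: 54.48
ee_pos: [0.499, -0.33, 0.1967]
orientation: [0.099, 0.995, 0.0, -0.0]
ft_force: [0.0, -0.7, -3.3]
opening: 0.0154
grip_force: 45.0
```

Request:
{"method": "carry_out", "body": {
  "steps": [0, 0, 0, 0, 0, 0, -1, 0, 0, 0, 0, 0, 0, -1, 0, 0, 0, 0, 0, 0, -1, 0, 0, 0, 0, 0, 0, -1, 0, 0, 0, 0, 0, 0, -1]
}}

```text
time: 55.1
ee_pos: [0.4992, -0.3282, 0.1969]
orientation: [0.098, 0.995, 0.0, 0.0]
ft_force: [-0.4, -0.4, -2.8]
opening: 0.0154
grip_force: 45.0
```

```bash
python3 - <<'E'
from h import *
for cam in("top","side"):
    P,C,d=cloud(cam); cv2.imwrite(f"pics/{cam}3.png",d["pixels"][:,:,::-1])
    p,c=near(P,C,TUB,.18); q=p[(p[:,2]>.145)&(p[:,2]<.19)&(c.max(1)-c.min(1)<30)]
    print(cam,len(q),rect(q),np.percentile(q[:,2],[5,50,95]))
    s=p[(p[:,2]>.155)&(p[:,2]<.18)]; A=np.c_[s[:,:2]-TUB,np.ones(len(s))]; print("plane",np.linalg.lstsq(A,s[:,2],rcond=None)[0])
go(*TUB,.118,90+TY)
E
```

```text
top 3247 (array([ 539. , -278.9]), array([147.6, 224.1]), 62.5) [0.16266025 0.1692504  0.17220192]
plane [-0.00652559 -0.01582273  0.16998503]
side 14244 (array([ 497.4, -331.3]), array([215.8, 239. ]), 78.8) [0.15563148 0.16962264 0.17133788]
plane [0.01194783 0.01522013 0.16947735]
shift [ 0.   -0.    3.15] shift in final axes [ 0.   -0.    3.15] turn [-0. -0.  0.]
```

View pics/side3.png

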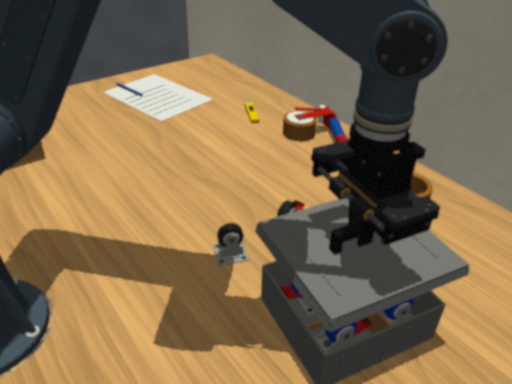

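The side picture shows the lid level over the tub (lid at about (360,260), tub rim below at (350,310)). Its fit agrees with the TCP within 3 mm, so I'll lower it gently.

Request:
{"method": "carry_out", "body": {
  "steps": [0, 0, 0.6, 0, 0, 0, -1, 0, 0, 0.6, 0, 0, 0, -1, 0, 0, 0.6, 0, 0, 0, -1, 0, 0, 0.4, 0, 0, 0, -1, 0, 0, 0.3, 0, 0, 0, -1]
}}

```text
time: 55.82
ee_pos: [0.4989, -0.3286, 0.1332]
orientation: [0.099, 0.995, 0.0, -0.0]
ft_force: [0.5, 0.1, -3.1]
opening: 0.0156
grip_force: 45.0
```

Request:
{"method": "carry_out", "body": {
  "steps": [0, 0, 0.16, 0, 0, 0, -1, 0, 0, 0.16, 0, 0, 0, -1, 0, 0, 0.16, 0, 0, 0, -1, 0, 0, 0.16, 0, 0, 0, -1, 0, 0, 0.12, 0, 0, 0, -1]
}}

```text
time: 56.45
ee_pos: [0.4991, -0.3286, 0.1151]
orientation: [0.099, 0.995, -0.0, 0.0]
ft_force: [-0.7, 0.9, -4.5]
opening: 0.0156
grip_force: 45.0
```

Request:
{"method": "carry_out", "body": {
  "steps": [0, 0, 0.04, 0, 0, 0, -1, 0, 0, 0.04, 0, 0, 0, -1, 0, 0, 0.02, 0, 0, 0, -1, 0, 0, 0, 0, 0, 0, -1, 0, 0, 0, 0, 0, 0, -1]
}}

```text
time: 57.08
ee_pos: [0.4991, -0.3287, 0.1131]
orientation: [0.099, 0.995, -0.0, 0.0]
ft_force: [0.3, 0.2, -1.7]
opening: 0.0155
grip_force: 45.0
```

Request:
{"method": "carry_out", "body": {
  "steps": [0, 0, 0.04, 0, 0, 0, -1, 0, 0, 0, 0, 0, 0, -1, 0, 0, 0, 0, 0, 0, 0.2, 0, 0, 0, 0, 0, 0, 0.2, 0, 0, 0, 0, 0, 0, 0.2]
}}

```text
time: 57.7
ee_pos: [0.4992, -0.3288, 0.1117]
orientation: [0.099, 0.995, -0.0, 0.0]
ft_force: [-0.6, -0.5, -0.6]
opening: 0.0376
grip_force: 0.0
```

Request:
{"method": "carry_out", "body": {
  "steps": [0, 0, 0, 0, 0, 0, 0.2, 0, 0, -0.5, 0, 0, 0, 0.5, 0, 0, -1, 0, 0, 0, 0.5, 0, 0, -1, 0, 0, 0, 0.5, 0, 0, -1, 0, 0, 0, 0.5]
}}

```text
time: 58.32
ee_pos: [0.4992, -0.3287, 0.201]
orientation: [0.099, 0.995, -0.0, 0.0]
ft_force: [1.5, -0.1, -0.2]
opening: 0.0655
grip_force: 0.0
```

Request:
{"method": "carry_out", "body": {
  "steps": [0, 1, -1, 0, 0, 0, 0.5, 0, 1, 0, 0, 0, 0, 0.5, 0, 1, 0, 0, 0, 0, 0.5, 0, 1, 0, 0, 0, 0, 0.5, 0, 1, 0, 0, 0, 0, 0.5]
}}

```text
time: 58.95
ee_pos: [0.5239, -0.2054, 0.2253]
orientation: [0.099, 0.995, -0.0, 0.001]
ft_force: [-0.8, -0.0, -0.1]
opening: 0.0654
grip_force: 0.0
```

Request:
{"method": "carry_out", "body": {
  "steps": [0, 1, 0, 0, 0, 0, 0.5, 0, 1, 0, 0, 0, 0, 0.5, 0, 1, 0, 0, 0, 0, 0.5, 0, 1, 0, 0, 0, 0, 0.5, 0, 1, 0, 0, 0, 0, 0.5]
}}

```text
time: 59.58
ee_pos: [0.5484, -0.0828, 0.2253]
orientation: [0.099, 0.995, -0.0, 0.001]
ft_force: [-0.5, -0.3, -1.0]
opening: 0.0651
grip_force: 0.0
```

```bash
python3 - <<'E'
from h import *
for cam in("top","side"):
    P,C,d=cloud(cam); cv2.imwrite(f"pics/{cam}4.png",d["pixels"][:,:,::-1])
    p,c=near(P,C,TUB,.18); q=p[(p[:,2]>.07)&(p[:,2]<.1)]
    print(cam,len(q),rect(q),w2tub(rect(q)[0]/1000),np.percentile(q[:,2],[5,50,95]))
    s=p[(p[:,2]>.08)&(p[:,2]<.095)]; A=np.c_[s[:,:2]-TUB,np.ones(len(s))]; print("plane",np.linalg.lstsq(A,s[:,2],rcond=None)[0])
    print([(n,[np.round(r["location"],3).tolist() for r in spotter.place_of(n,cam)][:1]) for n in("lid","odd_swivel","odd_fixed")])
E
```

```text
top 8362 (array([ 499.1, -326.8]), array([218.9, 240.9]), 79.0) [-0.0002  0.0017] [0.08116975 0.08542672 0.08876232]
plane [-0.001278   -0.00028669  0.08551934]
[('lid', [[0.499, -0.331, 0.068]]), ('odd_swivel', [[0.571, -0.094, -0.005]]), ('odd_fixed', [])]
side 15281 (array([ 498.4, -330.9]), array([217.6, 241.7]), 78.9) [-0.0001 -0.0025] [0.07583448 0.0857137  0.08752619]
plane [0.00050082 0.00553761 0.08586432]
[('lid', [[0.501, -0.328, 0.069]]), ('odd_swivel', []), ('odd_fixed', [[0.434, -0.085, -0.001]])]
```

View pics/side4.png

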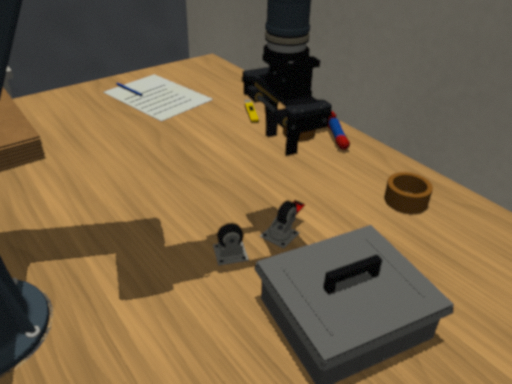

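The picture shows the lid fully down and level on the box (corners around (258,265) and (450,305)), with its sheet top at 0.0856 m against an ideal 0.086 m. Both grey-wheeled castors, at (230,240) and (285,222), are unmoved, so I'm handing in.

```bash
python3 -c "
from workcell import job; print(job.job_done())"
```

```text
the job is handed in; nothing more can be done
None
```

All four blue castors are in their pockets, the lid sits level on the rim, and the grey-wheeled castors have not moved; the job is handed in at about 60 s, and no verdict was returned.

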